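Nest the graded teal bowl set

ROBOT

A 6-joint arm with a two-finger parallel gripper is mounted at the origin on the work surface. World frame = base frame: x ahead of the robot, y to its left, z up, the work surface at z = 0. Lengths are in m, angles in rad, forces in N, time in s.
With the tool pointing down it reaches from about 0.35 to 0.875 m from the base axis. Payload 4.2 kg.
Tool frame: the origin (TCP) lies at the very end of the fingers, on their centre line; the grasp point (between the pads) lies 19 mm behind it; z points along the fingers, y is the line along which they close (so a half turn about z gives the same grasp; the last joint's range is limited). The gripper opens to 87 mm and grips with 3 to 60 N. Pads are 19 mm wide; open, the fingers measure 117 mm over their backs; the gripper's body (75 mm by 190 mm) begins 51 mm behind the grasp point.
Start: joints at [1.466, 0.385, 0.008, 0, -1.194, -0.259], TCP at [0.222, 0.584, 0.223] pointing down, gripper open.
Joint ranges: [-3.14, 3.14], [-1.21, 2.06], [-1.07, 1.41], [-3.16, 2.05], [-2.99, -0.16], [-3.1, 3.1]. Speed limits (rad/s): [2.79, 2.79, 3.14, 3.14, 3.14, 3.14].

INTERFACE

Orientations are given as a unit quaternion [w, x, y, z].
In Python, from rig import sensors, read_camera, workorder gives the robot as it stands.
- The arm moves only by the shell command python3 -m inch 'ROWS' [FORCE]. ROWS is JSON, a list of rows, each a list of 5 numbers: the shift along the tool's x, y, z in cm, then the turn about the tool's z in degrees, then the closure, from -1 (fully open) to 1 (shut). A call has 1 to 5 rows; each row shifts and turns the commanded pose from where the row before left it, along the tool's axes as they then stand; what a row does not reach is not made up. A row lasts 1/10 s, in which the tool goes at most 50 mm and 8.59 degrees, less where a joint would pass 70% of its speed; a pose out of reach is approached as far as the arm can. A call with a gripper value outside its range is refused whole. The fingers move at their own pace and stop on an object; FORCE is the grip in N (left out, the last holds). Time passes only in rows, so rows that do not move let the fingers close. It gives the time, the measured TCP pose, the force, the opening and the grip force at its end, in the units of the state.
- sensors.sense(): the state, without advancing time (a new reading comes with each control period).
- read_camera(name): name is "scene" or "top"; returns a dict with "color" (384x512x3 uint8, red, green, blue), "fov_y" (degrees; the focal length in pixels is half the picture's height over the tangent of half this angle, whatever the lens; pixels are square), "cx", "cy" (the principal point, pixels), "k1" (the pictures are not rectified: a ray, as slopes to the right and down, at radius r is drawn at 1 + k1 r^2 times it, then the intrinsics apply), "T" (4x4, takes a point from camera to world coordinates). Camera axes: x right, y down, z forward; pixel columns grow to the right and rows downward; lengths in m; the calibration is good to about 2 mm. A picture is of the moment at which its call begins. There is no depth.
- workorder.sign_off(): hands the job in; it is judged then, once.
The state is a dict: "time": time; "joints": joint angles; "joint_velocities": joint speeds; "effort": joint torques, N m; "eef_pos": TCP position; "ee_rot": TCP orientation; "contact_force": force on the tool from outside, world axes, zero at the start; "wrist_torque": the same for the moment, N m; "finger_gap": opening from 0.0 (shut) to 1.0 (fully open); "gripper_force": force on a finger pad.
Only numpy, scipy, OpenCV 4.12 (cv2) and the standard library are available. Lean on these libraries where they do the work, as an engineer would, in place of code of your own. Each camera call takes 0.05 s, during which the arm holds its last target. There are 200 camera calls.

TASK

Put the graded teal set away nested: the mid-teal beaker stands upright in the middle of the dark teal bowl, and the slim pale beaker stands upright inside the mid-teal beaker, all resting on one another's floors. Set the beakers down rather than dropping them, and leave the glass canister standing where it is.

Things in the scene. Friction and masses are not known exactly. Their poses are not given: they have to be found in the camera images.
- bowl: Dark teal ceramic bowl, largest of the set: 180 mm across the rim, 120 mm across the foot, 52 mm high, walls 5 mm, flat inner floor 6 mm above the underside, about 110 mm wide. Loose, 0.7 kg, upright on the worktop (z = 0). Origin: centre of its underside, z up. A similar-sized bamboo steamer basket, 62 mm high, fixed, stands across the middle line; it is not part of the set.
- mid_center (a point): Centre (28 mm above the underside) of the mid-teal open ceramic beaker, middle one of the set: outside diameter 58 mm at the foot, 64 mm at the rim, 56 mm high, walls 3 mm, thick bottom whose inner floor is 12 mm above the underside; mouth 58 mm wide. Loose, about 0.2 kg, starts upright on the worktop. z up along its axis.
- small_center (a point): Centre (35 mm above the underside) of the slim pale teal open ceramic beaker, narrowest of the set: outside diameter 35 mm at the foot, 40 mm at the rim, 70 mm high, walls 2.5 mm, bottom 5 mm. Loose, about 0.11 kg, starts upright on the worktop. Seated in the middle beaker its rim stands 26 mm above that beaker's rim. z up along its axis.
- canister: Bystander: closed glass canister with a cork lid, 72 mm across, 110 mm high, loose, about 0.45 kg, standing in the same row as the two beakers. Origin at the centre of its underside, z up.

How it is judged:
At the end, for the whole second after the job is handed in: Bowl upright on the worktop; middle beaker on the bowl's floor (within 8 mm), within 20 mm of its axis; slim beaker on the middle beaker's floor (within 8 mm), within 15 mm of its axis; both upright within 10 degrees and at rest (horizontal distance between mid_center and bowl below 0.02 m and z of mid_center in the frame of bowl below 0.042 m and angle between each of mid_center, small_center's own z axis and vertical below 0.17 rad and horizontal distance between small_center and mid_center below 0.015 m and z of small_center in the frame of mid_center between 0.01 and 0.027 m and angle between bowl's own z axis and vertical below 0.1 rad and height (world z) of bowl below 0.01 m and linear speed of each of mid, small below 0.02 m/s); the robot touches nothing.
It fails at once if the middle beaker was dropped (falling free faster than 0.8 m/s, about 30 mm) (contact force between the fingers and mid below 0.05 N and linear speed of mid above 0.8 m/s).
It fails at once if the slim beaker was dropped (falling free faster than 0.8 m/s, about 30 mm) (contact force between the fingers and small below 0.05 N and linear speed of small above 0.8 m/s).
It fails at once if the glass canister was moved by more than 30 mm or tipped (distance of canister from where it was at the start of the episode above 0.03 m or angle between canister's own z axis and vertical above 0.3 rad).
It also fails if it takes over 64 s, if anything falls off the work surface, if the arm or the gripper's body presses on something with over 40 N, if the wrist force passes 120 N, or if a joint passes its speed limit or range.

## Working session

There is one attempt and no reset: what is moved stays moved. The work goes in short steps, Python scripts to look and compute and a shell command to move; the robot and the scene stay as the last step left them, time stands still between calls to the robot, and variables do not carry over. Pictures are saved under pics/ and viewed, at most 10 in all, crops included, and the job is handed in when it is done.

```bash
ls; mkdir -p pics; cat > h.py <<'E'
import numpy as np, cv2
from rig import sensors, read_camera
def ray(c,u,v):
    f=192/np.tan(np.radians(c["fov_y"])/2)
    K=np.array([[f,0,c["cx"]],[0,f,c["cy"]],[0,0,1.]])
    # drawn = s*(1+k1 r^2)
    d=np.array([(u-c["cx"])/f,(v-c["cy"])/f]); s=d.copy()
    for _ in range(50): s=d/(1+c["k1"]*(s@s))
    T=np.array(c["T"]); return T[:3,3],T[:3,:3]@np.array([*s,1])
def at_z(c,u,v,z):
    o,d=ray(c,u,v); return o+d*(z-o[2])/d[2]
def proj(c,p):
    T=np.array(c["T"]); q=T[:3,:3].T@(np.array(p)-T[:3,3]); s=q[:2]/q[2]
    f=192/np.tan(np.radians(c["fov_y"])/2)
    return s*(1+c["k1"]*(s@s))*f+[c["cx"],c["cy"]]
def snap(cam,name):
    c=read_camera(cam); cv2.imwrite(f"pics/{name}.png",c["color"][:,:,::-1]); return c
E
python3 - <<'E'
from h import *
import pickle
for n in("top","scene"):
    c=snap(n,n+"0"); pickle.dump(c,open(n+"0.pkl","wb"))
    print(n,c["fov_y"],c["k1"],c["cx"],c["cy"],np.round(c["T"],3).tolist())
print(sensors.sense())
E
```

```text
pics
top 44.76583104170382 0.045398103389315804 261.2076384209492 187.45450387702283 [[0.012, -0.996, 0.085, 0.459], [-1.0, -0.011, 0.016, -0.005], [-0.015, -0.085, -0.996, 1.039], [0.0, 0.0, 0.0, 1.0]]
scene 44.73775390367941 -0.05658117735274345 257.54710228240333 191.97955261470295 [[-0.588, 0.57, -0.574, 1.147], [0.809, 0.419, -0.412, 0.436], [0.006, -0.707, -0.707, 0.802], [0.0, 0.0, 0.0, 1.0]]
{'time': 0.1, 'joints': array([ 1.46558687e+00,  3.85469015e-01,  6.77910252e-03, -4.03368575e-04,
       -1.19401477e+00, -2.58610493e-01]), 'joint_velocities': array([ 0.00100573, -0.00072929,  0.00262033,  0.00220896,  0.00134215,
       -0.00083195]), 'effort': array([-6.79792905e-06, -3.91687453e+01,  1.87936467e+01,  4.23195407e+00,
        1.34804953e-02, -7.12769338e-05]), 'eef_pos': array([0.2222005 , 0.58359806, 0.22158662]), 'ee_rot': array([ 9.65738180e-04,  9.83486032e-01, -1.80981433e-01, -1.13800537e-04]), 'contact_force': array([-0.1829087 ,  0.1228616 ,  0.43085152]), 'wrist_torque': array([ 0.03137659, -0.01923794,  0.01875824]), 'gripper_force': 0.0, 'finger_gap': 0.9999581292351464}
```

View pics/top0.png

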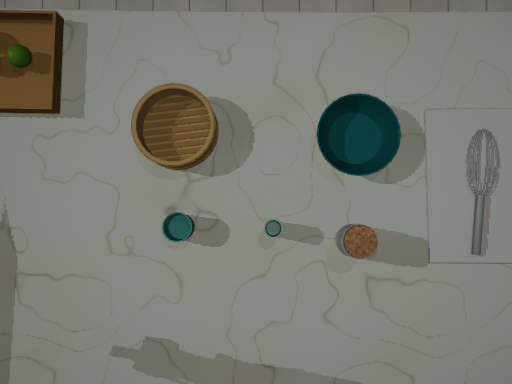

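View pics/scene0.png

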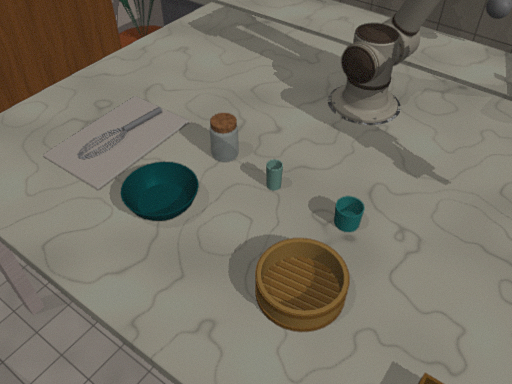

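The top view shows the bowl at (359,134), mid beaker at (179,227), slim beaker at (273,228), canister at (360,241) and steamer at (176,127). The scene view agrees, with the bowl at (160,192), slim at (274,174) and mid at (348,214).

```bash
cat >> h.py <<'E'
from scipy.optimize import least_squares
def sil(c,x,y,z0,rf,rr,h):
    a=np.linspace(0,2*np.pi,48)
    P=[proj(c,(x+r*np.cos(t),y+r*np.sin(t),z)) for r,z in((rf,z0),(rr,z0+h)) for t in a]
    return cv2.convexHull(np.array(P,np.float32))
def cen(p):
    m=cv2.moments(p); return np.array([m["m10"],m["m01"]])/m["m00"]
def teal(c,seed,rad):
    g=cv2.cvtColor(c["color"],cv2.COLOR_RGB2HSV)
    m=cv2.inRange(g,(75,55,20),(105,255,255))
    k=np.zeros_like(m); cv2.circle(k,seed,rad,255,-1); m&=k
    n,l,s,_=cv2.connectedComponentsWithStats(m); i=1+np.argmax(s[1:,4])
    q=max(cv2.findContours((l==i).astype(np.uint8),0,2)[0],key=cv2.contourArea)
    return cv2.convexHull(q)
def fit(cs,ps,z0,rf,rr,h,g):
    return least_squares(lambda p:np.concatenate([cen(sil(c,*p,z0,rf,rr,h))-q for c,q in zip(cs,ps)]),g)
E
python3 - <<'E'
from h import *
import pickle
t,s=[pickle.load(open(n+"0.pkl","rb")) for n in("top","scene")]
for n,st,ss,R,Q,d in(("bowl",(359,134),(160,192),60,55,(.06,.09,.052)),("mid",(179,227),(348,214),24,24,(.029,.032,.056)),("small",(273,228),(274,174),14,22,(.0175,.02,.07))):
    pt,pss=teal(t,st,R),teal(s,ss,Q)
    g=at_z(t,*st,0.03)[:2]
    for l,cs,ps in(("top",[t],[pt]),("scene",[s],[pss]),("both",[t,s],[pt,pss])):
        r=fit(cs,ps,0,*d,g); print(n,l,np.round(r.x,4),"res",np.round(r.fun,2),"area ratio",[round(cv2.contourArea(p)/cv2.contourArea(sil(c,*r.x,0,*d)),2) for c,p in zip(cs,ps)])
print("can",at_z(t,360,241,.11),"steamer",at_z(t,176,127,.062))
E
```

```text
Traceback (most recent call last):
  File "h.py", line 33, in fit
    return least_squares(lambda p:np.concatenate([cen(sil(c,*p,z0,rf,rr,h))-q for c,q in zip(cs,ps)]),g)
ValueError: `f0` passed has more than 1 dimension.
```

```bash
python3 - <<'E'
s=open('h.py').read()
i=s.index("    return least_squares")
s=s[:i]+'''    g=np.array(g)-.01; w=lambda k:g+.01*k
    r=least_squares(lambda k:np.concatenate([cen(sil(c,*w(k),z0,rf,rr,h))-cen(q) for c,q in zip(cs,ps)]),[1.,1.],diff_step=.1)
    r.x=w(r.x); return r
'''
open('h.py','w').write(s)
E
cat > m.py <<'E'
from h import *
import pickle
t,s=[pickle.load(open(n+"0.pkl","rb")) for n in("top","scene")]
for n,st,ss,R,Q,d in(("bowl",(359,134),(160,192),60,55,(.06,.09,.052)),("mid",(179,227),(348,214),24,24,(.029,.032,.056)),("small",(273,228),(274,174),14,22,(.0175,.02,.07))):
    pt,pss=teal(t,st,R),teal(s,ss,Q)
    g=at_z(t,*st,0.03)[:2]
    for l,cs,ps in(("top",[t],[pt]),("scene",[s],[pss]),("both",[t,s],[pt,pss])):
        r=fit(cs,ps,0,*d,g); print(n,l,np.round(r.x,4),"res",np.round(r.fun,2),"area ratio",[round(cv2.contourArea(p)/cv2.contourArea(sil(c,*r.x,0,*d)),2) for c,p in zip(cs,ps)])
print("can",at_z(t,360,241,.11),"steamer",at_z(t,176,127,.062))
E
python3 m.py
```

```text
bowl top [ 0.6591 -0.1942] res [-0. -0.] area ratio [0.97]
bowl scene [ 0.6582 -0.192 ] res [-0. -0.] area ratio [0.96]
bowl both [ 0.6585 -0.1933] res [-0.4   0.26 -0.51 -0.16] area ratio [0.97, 0.96]
mid top [0.4576 0.1889] res [-0. -0.] area ratio [0.92]
mid scene [0.455  0.1906] res [-0.  0.] area ratio [0.93]
mid both [0.4566 0.1898] res [-0.45  0.45 -0.67  0.29] area ratio [0.92, 0.93]
small top [ 0.4569 -0.0143] res [0. 0.] area ratio [0.75]
small scene [ 0.4543 -0.0121] res [-0.  0.] area ratio [0.83]
small both [ 0.4559 -0.0133] res [-0.51  0.46 -0.8   0.17] area ratio [0.75, 0.83]
can [ 0.43378065 -0.18546669  0.11      ] steamer [0.66852717 0.19403228 0.062     ]
```

```bash
cat > go.py <<'E'
import sys
from h import *
from scipy.spatial.transform import Rotation as R
s=sensors.sense(); q=s["ee_rot"]; r=R.from_quat([*q[1:],q[0]])
d=r.inv().apply(np.array(list(map(float,sys.argv[1:4])))-s["eef_pos"])*100
print("shift cm",np.round(d,2),"pos",np.round(s["eef_pos"],4),"x axis",np.round(r.apply([1,0,0]),3),"gap",round(s["finger_gap"],3),"grip",round(s["gripper_force"],1),"F",np.round(s["contact_force"],1),"t",s["time"],"q",np.round(s["joints"],2))
E
python3 go.py .4566 .1898 .13
```

```text
shift cm [35.92 28.44  9.22] pos [0.2222 0.5836 0.2216] x axis [ 0.934 -0.356  0.   ] gap 1.0 grip 0.0 F [-0.2  0.1  0.4] t 0.1 q [ 1.47  0.39  0.01 -0.   -1.19 -0.26]
```

```bash
python3 -m inch '[[3.5,2.8,0.9,0,-1],[3.5,2.8,0.9,0,-1],[3.5,2.8,0.9,0,-1],[3.5,2.8,0.9,0,-1],[3.5,2.8,0.9,0,-1]]' 20
python3 -m inch '[[3.5,2.8,0.9,0,-1],[3.5,2.8,0.9,0,-1],[3.5,2.8,0.9,0,-1],[3.5,2.8,0.9,0,-1],[2,1.6,0.9,0,-1]]'; python3 -m inch '[[0,0,0,0,-1],[0,0,0,0,-1]]'
python3 go.py .4566 .1898 .13
```

```text
time: 0.6
eef_pos: [0.3365, 0.3891, 0.1769]
ee_rot: [0.0, 0.984, -0.181, -0.0]
contact_force: [0.5, -0.2, -0.1]
finger_gap: 0.998
gripper_force: 0.0
time: 1.1
eef_pos: [0.4406, 0.2117, 0.1319]
ee_rot: [0.0, 0.983, -0.182, -0.0]
contact_force: [0.0, 0.6, 0.3]
finger_gap: 0.998
gripper_force: 0.0
time: 1.3
eef_pos: [0.4401, 0.2139, 0.1323]
ee_rot: [0.0, 0.983, -0.182, -0.0]
contact_force: [0.7, -0.5, 0.5]
finger_gap: 0.999
gripper_force: 0.0
shift cm [2.4  1.67 0.23] pos [0.4401 0.2139 0.1323] x axis [ 0.934 -0.357 -0.   ] gap 0.999 grip 0.0 F [ 0.7 -0.5  0.5] t 1.3 q [ 0.79  0.25 -0.45 -0.   -0.88  0.42]
```

```bash
python3 -m inch '[[2.4,1.7,0.2,0,-1],[0,0,3,0,-1],[0,0,3,0,-1],[0,0,2.5,0,-1],[0,0,2.3,0,-1]]' 
python3 go.py .4566 .1898 .022; python3 - <<'E'
from h import *
snap("top","pre")
c=snap("scene","presc"); i=c["color"][120:300,250:450,::-1]
cv2.imwrite("pics/pre_c.png",cv2.resize(i,None,fx=3,fy=3))
E
```

```text
time: 1.8
eef_pos: [0.4563, 0.1914, 0.0219]
ee_rot: [-0.0, 0.984, -0.18, 0.0]
contact_force: [0.2, -0.0, 0.6]
finger_gap: 1.005
gripper_force: 0.0
shift cm [ 0.09  0.14 -0.01] pos [0.4563 0.1914 0.0219] x axis [ 0.935 -0.354  0.   ] gap 1.005 grip 0.0 F [ 0.2 -0.   0.6] t 1.8 q [ 0.73  0.42 -0.55  0.   -0.6   0.48]
```

View pics/pre_c.png

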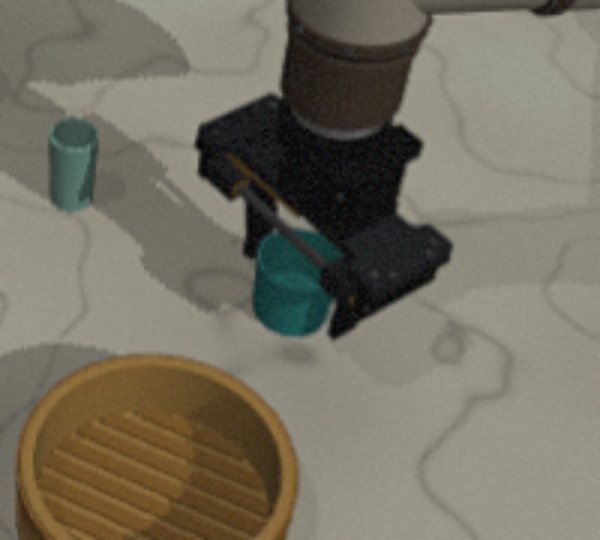

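The fingers straddle the mid beaker, with tips at about (255,240) and (340,315) in the crop and the beaker between them at (295,285). Closing now.

```bash
python3 -m inch '[[0,0,0,0,0],[0,0,0,0,1],[0,0,0,0,1],[0,0,0,0,1],[0,0,0,0,1]]' 20; python3 -m inch '[[0,0,0,0,1],[0,0,0,0,1],[0,0,0,0,1]]' 
python3 go.py .4566 .1898 .022
```

```text
time: 2.4
eef_pos: [0.4565, 0.19, 0.0235]
ee_rot: [-0.0, 0.984, -0.181, 0.0]
contact_force: [-2.7, -0.5, 5.8]
finger_gap: 0.718
gripper_force: 19.8
time: 2.7
eef_pos: [0.4565, 0.19, 0.0235]
ee_rot: [-0.0, 0.984, -0.181, 0.0]
contact_force: [-4.2, -1.1, 7.3]
finger_gap: 0.715
gripper_force: 19.8
shift cm [0.01 0.01 0.15] pos [0.4565 0.19   0.0235] x axis [ 0.935 -0.356  0.   ] gap 0.715 grip 19.8 F [-4.2 -1.1  7.3] t 2.7 q [ 0.72  0.42 -0.55  0.   -0.6   0.48]
```

```bash
python3 -m inch '[[0,0,-2,0,1],[0,0,-2,0,1],[0,0,-2,0,1],[0,0,-2,0,1],[0,0,-2,0,1]]'; python3 go.py .6585 -.1933 .125
```

```text
time: 3.2
eef_pos: [0.4559, 0.1897, 0.1229]
ee_rot: [0.0, 0.983, -0.181, -0.0]
contact_force: [0.6, 0.6, -2.7]
finger_gap: 0.708
gripper_force: 19.9
shift cm [32.58 28.56 -0.23] pos [0.4559 0.1897 0.1229] x axis [ 0.934 -0.357 -0.001] gap 0.708 grip 19.9 F [ 0.6  0.6 -2.7] t 3.2 q [ 0.72  0.27 -0.45 -0.   -0.86  0.48]
```

```bash
python3 -m inch '[[1,0.9,0,0,1],[2,1.75,0,0,1],[3,2.6,0,0,1],[3,2.6,0,0,1],[3,2.6,0,0,1]]'; python3 -m inch '[[3,2.6,0,0,1],[3,2.6,0,0,1],[3,2.6,0,0,1],[3,2.6,0,0,1],[3,2.6,0,0,1]]';python3 -m inch '[[2.5,2.2,0,0,1],[1.5,1.4,0,0,1],[0.6,0.5,0,0,1],[0,0,0,0,1],[0,0,0,0,1]]'; python3 go.py .6585 -.1933 .11
python3 - <<'E'
from h import *
c=snap("scene","ov"); i=c["color"][90:270,70:270,::-1]
cv2.imwrite("pics/ov_c.png",cv2.resize(i,None,fx=3,fy=3))
E
```

```text
time: 3.7
eef_pos: [0.5311, 0.0475, 0.1211]
ee_rot: [0.0, 0.983, -0.181, -0.001]
contact_force: [1.1, 1.2, -3.5]
finger_gap: 0.716
gripper_force: 20.0
time: 4.2
eef_pos: [0.6247, -0.1275, 0.1204]
ee_rot: [-0.0, 0.983, -0.181, -0.002]
contact_force: [0.1, 0.0, -1.9]
finger_gap: 0.713
gripper_force: 20.0
time: 4.7
eef_pos: [0.6528, -0.1794, 0.1215]
ee_rot: [-0.0, 0.983, -0.181, -0.001]
contact_force: [0.4, -0.0, -1.8]
finger_gap: 0.716
gripper_force: 20.0
shift cm [1.03 1.09 1.15] pos [ 0.6528 -0.1794  0.1215] x axis [ 0.935 -0.356 -0.002] gap 0.716 grip 20.0 F [ 0.4 -0.  -1.8] t 4.7 q [-0.03  0.55  0.02 -0.   -1.04  1.24]
```

View pics/ov_c.png

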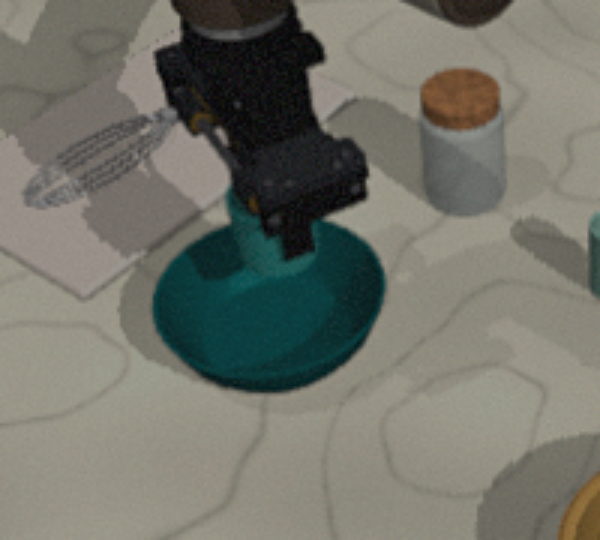

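The beaker is held upright at about (270,235) in the crop, above the bowl at (270,300), and nothing is touching. Centre it and lower.

```bash
python3 -m inch '[[1,1.1,0,0,1],[0,0,2,0,1],[0,0,2,0,1],[0,0,2,0,1],[0,0,1.5,0,1]]'; python3 -m inch '[[0,0,0.6,0,1],[0,0,0,0,1]]'; python3 go.py .6585 -.1933 .0295
```

```text
time: 5.25
eef_pos: [0.6588, -0.1933, 0.0464]
ee_rot: [-0.0, 0.984, -0.181, -0.001]
contact_force: [-0.3, 0.0, -2.4]
finger_gap: 0.712
gripper_force: 20.0
time: 5.45
eef_pos: [0.6588, -0.1936, 0.0407]
ee_rot: [0.0, 0.984, -0.181, -0.001]
contact_force: [-0.3, 0.5, -2.3]
finger_gap: 0.714
gripper_force: 20.0
shift cm [-0.04 -0.02  1.12] pos [ 0.6588 -0.1936  0.0407] x axis [ 0.935 -0.355 -0.001] gap 0.714 grip 20.0 F [-0.3  0.5 -2.3] t 5.45 q [-0.05  0.65 -0.03  0.   -0.89  1.26]
```

```bash
python3 -m inch '[[0,0,0.6,0,1],[0,0,0.2,0,1],[0,0,0,0,1]]'; python3 -m inch '[[0,0,0.15,0,1],[0,0,0,0,1]]';python3 -m inch '[[0,0,0.15,0,1],[0,0,0,0,1]]'
```

```text
time: 5.75
eef_pos: [0.6592, -0.1938, 0.0337]
ee_rot: [-0.0, 0.984, -0.181, 0.0]
contact_force: [-0.3, -0.1, -2.1]
finger_gap: 0.714
gripper_force: 20.0
time: 5.95
eef_pos: [0.6592, -0.1938, 0.0322]
ee_rot: [-0.0, 0.983, -0.181, 0.0]
contact_force: [0.2, 0.1, -2.8]
finger_gap: 0.72
gripper_force: 20.0
time: 6.15
eef_pos: [0.6591, -0.1937, 0.0304]
ee_rot: [-0.0, 0.983, -0.181, -0.0]
contact_force: [0.2, 0.6, -2.3]
finger_gap: 0.712
gripper_force: 20.0
```

```bash
python3 -m inch '[[0,0,0.1,0,1],[0,0,0,0,1]]';python3 -m inch '[[0,0,0.1,0,1],[0,0,0,0,1]]'
```

```text
time: 6.35
eef_pos: [0.6593, -0.1938, 0.0298]
ee_rot: [0.0, 0.984, -0.181, 0.0]
contact_force: [-0.0, 1.5, -1.9]
finger_gap: 0.712
gripper_force: 20.0
time: 6.55
eef_pos: [0.6592, -0.1938, 0.0296]
ee_rot: [0.0, 0.984, -0.181, 0.0]
contact_force: [-2.7, -0.0, 3.6]
finger_gap: 0.715
gripper_force: 19.9
```

```bash
python3 -m inch '[[0,0,0,0,-0.5],[0,0,0,0,-0.8],[0,0,0,0,-0.8],[0,0,0,0,-0.8]]'; python3 -m inch '[[0,0,-1,0,-0.8],[0,0,-2,0,-0.8],[0,0,-3,0,-0.8],[0,0,-4,0,-0.8],[0,0,-3,0,-0.8]]'; python3 go.py .4559 -.0133 .15
```

```text
time: 6.95
eef_pos: [0.6593, -0.1938, 0.0283]
ee_rot: [0.0, 0.983, -0.181, 0.0]
contact_force: [-1.0, 0.7, -0.3]
finger_gap: 0.878
gripper_force: 0.0
time: 7.45
eef_pos: [0.66, -0.194, 0.1621]
ee_rot: [0.0, 0.984, -0.181, 0.002]
contact_force: [-0.3, -0.2, 0.6]
finger_gap: 0.894
gripper_force: 0.0
shift cm [-25.51  -9.64   1.12] pos [ 0.66   -0.194   0.1621] x axis [ 0.935 -0.355  0.004] gap 0.894 grip 0.0 F [-0.3 -0.2  0.6] t 7.45 q [-0.05  0.53  0.09  0.   -1.13  1.26]
```

```bash
python3 -m inch '[[-3,-1.1,0,0,-0.8],[-4,-1.5,0,0,-0.8],[-4,-1.5,0,0,-0.8],[-4,-1.5,0,0,-0.8],[-4,-1.5,0,0,-0.8]]'; python3 -m inch '[[-4,-1.5,0.5,0,-0.8],[-2.5,-1,0.5,0,-0.8],[0,0,0,0,-0.8],[0,0,0,0,-0.8]]'; python3 go.py .4559 -.0133 .12
python3 - <<'E'
from h import *
c=snap("scene","mid"); i=c["color"][120:300,70:270,::-1]
d=snap("top","midt"); j=d["color"][70:250,260:460,::-1]
cv2.imwrite("pics/mid_c.png",np.hstack([cv2.resize(k,None,fx=2,fy=2) for k in(i,j)]))
E
```

```text
time: 7.95
eef_pos: [0.5058, -0.059, 0.1593]
ee_rot: [-0.0, 0.983, -0.181, 0.001]
contact_force: [0.7, 0.8, 0.1]
finger_gap: 0.901
gripper_force: 0.0
time: 8.35
eef_pos: [0.4555, -0.0129, 0.1496]
ee_rot: [-0.0, 0.984, -0.18, 0.001]
contact_force: [-0.1, 0.3, -0.1]
finger_gap: 0.902
gripper_force: 0.0
shift cm [0.04 0.03 2.96] pos [ 0.4555 -0.0129  0.1496] x axis [ 0.935 -0.354  0.002] gap 0.902 grip 0.0 F [-0.1  0.3 -0.1] t 8.35 q [ 0.33  0.17 -0.5   0.   -0.9   0.88]
```

View pics/mid_c.png

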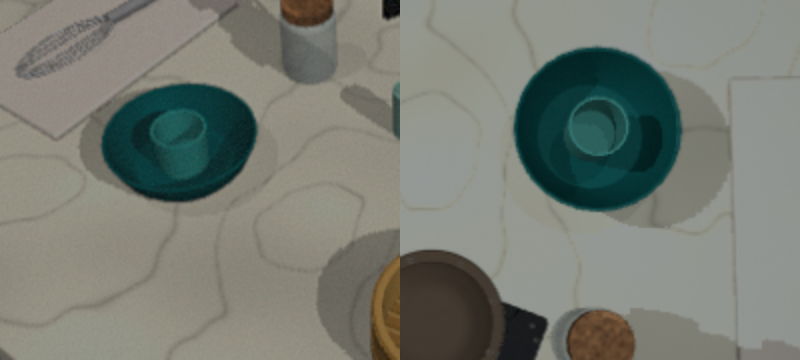

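Mid beaker stands upright in the bowl. Its rim centre is at (598,127) in the right crop, which is pixel (359,133.5), and at (179,130) in the left crop, which is pixel (159.5,185). I'll compute its position and descend on the slim beaker.

```bash
python3 - <<'E'
from h import *
import pickle
t,s=[pickle.load(open(n+"0.pkl","rb")) for n in("top","scene")]
print(at_z(t,359,133.5,.062),at_z(s,159.5,185,.062))
t["color"]=cv2.imread("pics/midt.png")[:,:,::-1]
# refine: bright inner component of mid
g=t["color"][90:180,315:405].astype(int); m=(g.sum(2)>0)
pt=teal(t,(359,134),60); print("bowl",fit([t],[pt],0,.06,.09,.052,(.658,-.193)).x)
E
python3 -m inch '[[0,0,3,0,-0.8],[0,0,3,0,-0.8],[0,0,2.5,0,-0.8],[0,0,1.5,0,-0.8],[0,0,0,0,-0.8]]'
python3 -m inch '[[0,0,0,0,0],[0,0,0,0,1],[0,0,0,0,1],[0,0,0,0,1],[0,0,0,0,1]]' 15;python3 -m inch '[[0,0,0,0,1],[0,0,0,0,1],[0,0,0,0,1]]'
```

```text
[ 0.65810133 -0.19392906  0.062     ] [ 0.66032222 -0.1875142   0.062     ]
bowl [ 0.65901923 -0.19411271]
time: 8.95
eef_pos: [0.4544, -0.0143, 0.0466]
ee_rot: [0.001, 0.983, -0.182, -0.002]
contact_force: [-0.4, 0.3, 1.3]
finger_gap: 0.899
gripper_force: 0.0
time: 9.45
eef_pos: [0.4553, -0.0132, 0.0491]
ee_rot: [-0.0, 0.984, -0.181, 0.001]
contact_force: [-0.3, 0.1, 0.7]
finger_gap: 0.529
gripper_force: 0.0
time: 9.75
eef_pos: [0.4551, -0.0134, 0.0488]
ee_rot: [0.0, 0.984, -0.181, 0.0]
contact_force: [-1.9, -1.8, 3.3]
finger_gap: 0.449
gripper_force: 15.1
```

```bash
python3 -m inch '[[0,0,-1,0,1],[0,0,-2,0,1],[0,0,-3,0,1],[0,0,-3,0,1],[0,0,-2,0,1]]'; python3 go.py .659 -.1935 .155
```

```text
time: 10.25
eef_pos: [0.4556, -0.013, 0.161]
ee_rot: [-0.001, 0.984, -0.181, 0.001]
contact_force: [0.4, 0.6, -1.8]
finger_gap: 0.45
gripper_force: 15.1
shift cm [25.43  9.63  0.64] pos [ 0.4556 -0.013   0.161 ] x axis [ 0.935 -0.356  0.002] gap 0.45 grip 15.1 F [ 0.4  0.6 -1.8] t 10.25 q [ 0.33  0.15 -0.48  0.   -0.93  0.88]
```

```bash
python3 -m inch '[[1,0.4,0,0,1],[2,0.8,0,0,1],[3,1.1,0,0,1],[3,1.1,0,0,1],[3,1.1,0,0,1]]'; python3 -m inch '[[3,1.1,0,0,1],[3,1.1,0,0,1],[3,1.1,0,0,1],[2.5,1,0,0,1],[1.5,0.6,0,0,1]]';python3 -m inch '[[0.4,0.3,0,0,1],[0,0,0,0,1],[0,0,0,0,1]]'; python3 go.py .659 -.1935 .0668
python3 - <<'E'
from h import *
c=snap("scene","ov2"); i=c["color"][90:270,70:270,::-1]
cv2.imwrite("pics/ov2_c.png",cv2.resize(i,None,fx=3,fy=3))
E
```

```text
time: 10.75
eef_pos: [0.5515, -0.0991, 0.1573]
ee_rot: [0.0, 0.983, -0.181, -0.001]
contact_force: [1.0, 0.3, -1.8]
finger_gap: 0.451
gripper_force: 15.1
time: 11.25
eef_pos: [0.6558, -0.1919, 0.156]
ee_rot: [-0.0, 0.983, -0.182, -0.001]
contact_force: [-0.0, -0.2, -1.4]
finger_gap: 0.446
gripper_force: 15.1
time: 11.55
eef_pos: [0.657, -0.1939, 0.1578]
ee_rot: [-0.0, 0.984, -0.181, -0.001]
contact_force: [0.4, -0.0, -2.6]
finger_gap: 0.451
gripper_force: 15.1
shift cm [ 0.19 -0.11  9.1 ] pos [ 0.657  -0.1939  0.1578] x axis [ 0.935 -0.356 -0.002] gap 0.451 grip 15.1 F [ 0.4 -0.  -2.6] t 11.55 q [-0.05  0.53  0.08 -0.   -1.12  1.26]
```

View pics/ov2_c.png

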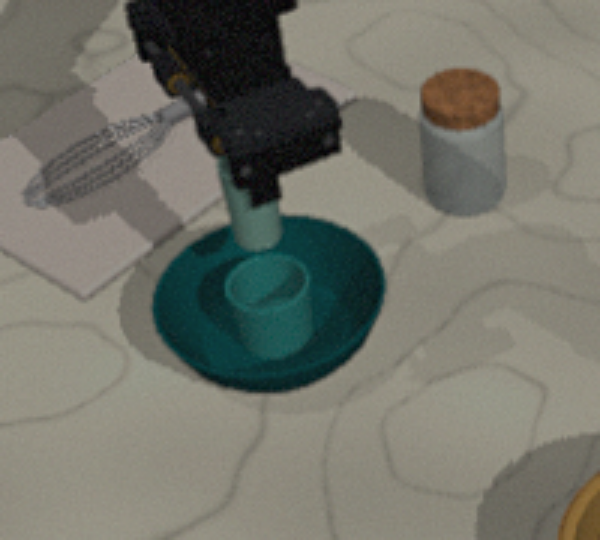

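The slim beaker hangs nearly upright with its foot at about (262,240) in the crop, above the mid rim centred at (267,282). Checking it against the calibration.

```bash
python3 - <<'E'
from h import *
import pickle
s=pickle.load(open("scene0.pkl","rb"))
print("small foot",at_z(s,70+262/3,90+238/3,.109),"mid rim",at_z(s,70+267/3,90+282/3,.062))
for p in((.657,-.1939,.109),(.657,-.1939,.179),(.659,-.1935,.062)): print((proj(s,p)-[70,90])*3)
E
python3 -m inch '[[0.2,-0.1,2,0,1],[0,0,2,0,1],[0,0,0.5,0,1],[0,0,0,0,1]]'; python3 go.py .659 -.1935 .0668
```

```text
small foot [ 0.65828413 -0.18689737  0.109     ] mid rim [ 0.65863882 -0.19075461  0.062     ]
[256.44388705 233.28408732]
[241.8278582 159.3952131]
[264.07665932 280.7815401 ]
time: 12.0
eef_pos: [0.6594, -0.1936, 0.1131]
ee_rot: [0.0, 0.984, -0.181, -0.001]
contact_force: [-0.1, 0.3, -0.6]
finger_gap: 0.449
gripper_force: 15.1
shift cm [-0.03  0.    4.63] pos [ 0.6594 -0.1936  0.1131] x axis [ 0.935 -0.355 -0.002] gap 0.449 grip 15.1 F [-0.1  0.3 -0.6] t 12.0 q [-0.05  0.57  0.04  0.   -1.04  1.26]
```

```bash
python3 -m inch '[[0,0,1,0,1],[0,0,1,0,1],[0,0,1,0,1],[0,0,0.8,0,1],[0,0,0,0,1]]';  python3 -m inch '[[0,0,0.3,0,1],[0,0,0.1,0,1],[0,0,0,0,1],[0,0,0,0,1]]'; python3 -m inch '[[0,0,0.15,0,1],[0,0,0,0,1],[0,0,0,0,1]]'
```

```text
time: 12.5
eef_pos: [0.6589, -0.194, 0.0735]
ee_rot: [0.0, 0.983, -0.181, -0.002]
contact_force: [0.3, -1.1, -2.1]
finger_gap: 0.451
gripper_force: 15.1
time: 12.9
eef_pos: [0.6603, -0.1942, 0.0719]
ee_rot: [-0.0, 0.984, -0.181, 0.0]
contact_force: [0.1, -0.0, -0.9]
finger_gap: 0.449
gripper_force: 15.1
time: 13.2
eef_pos: [0.6601, -0.1941, 0.0701]
ee_rot: [0.0, 0.984, -0.181, -0.0]
contact_force: [0.6, -1.1, -1.7]
finger_gap: 0.448
gripper_force: 15.1
```

```bash
python3 -m inch '[[0,0,0.15,0,1],[0,0,0,0,1],[0,0,0,0,1]]'; python3 -m inch '[[0,0,0.1,0,1],[0,0,0,0,1],[0,0,0,0,1]]'; python3 -m inch '[[0,0,0.1,0,1],[0,0,0,0,1],[0,0,0,0,1]]'
```

```text
time: 13.5
eef_pos: [0.66, -0.1941, 0.0684]
ee_rot: [0.0, 0.983, -0.181, -0.0]
contact_force: [0.3, 0.3, -1.0]
finger_gap: 0.45
gripper_force: 15.1
time: 13.8
eef_pos: [0.6601, -0.1941, 0.0675]
ee_rot: [0.0, 0.984, -0.181, -0.0]
contact_force: [-0.9, -0.0, -1.0]
finger_gap: 0.448
gripper_force: 15.1
time: 14.1
eef_pos: [0.6603, -0.1942, 0.067]
ee_rot: [0.0, 0.984, -0.181, 0.0]
contact_force: [-0.4, 0.5, 0.7]
finger_gap: 0.451
gripper_force: 15.1
```

Floor contact is at the expected height of 0.0668. Release and retreat.

```bash
python3 -m inch '[[0,0,0,0,0],[0,0,0,0,-0.4],[0,0,0,0,-0.4],[0,0,0,0,-0.4],[0,0,0,0,-0.4]]'; python3 -m inch '[[0,0,-1,0,-0.4],[0,0,-2,0,-0.4],[0,0,-3,0,-0.4],[0,0,-3,0,-0.4],[0,0,-1,0,-0.4]]'; python3 -m inch '[[-4,-1.5,0,0,-0.4],[-4,-1.5,0,0,-0.4],[-4,-1.5,0,0,-0.4],[-4,-1.5,0,0,-0.4],[-4,-1.5,0,0,-0.4]]'; python3 -m inch '[[0,-4,0,0,-0.4],[0,-4,0,0,-0.4],[0,0,0,0,-0.4]]'
python3 - <<'E'
from h import *
c=snap("scene","fin"); i=c["color"][120:300,70:270,::-1]
d=snap("top","fint"); j=d["color"][70:250,260:460,::-1]
cv2.imwrite("pics/fin_c.png",np.hstack([cv2.resize(k,None,fx=2,fy=2) for k in(i,j)]))
for n,x in((("s"),c),("t",d)): print(n,[np.round(proj(x,(.659,-.1935,z)),1) for z in(.062,.088)])
E
```

```text
time: 14.6
eef_pos: [0.6601, -0.1941, 0.0665]
ee_rot: [-0.0, 0.984, -0.181, -0.0]
contact_force: [0.6, 0.1, 0.7]
finger_gap: 0.69
gripper_force: 0.0
time: 15.1
eef_pos: [0.6621, -0.1946, 0.1717]
ee_rot: [0.0, 0.984, -0.181, 0.004]
contact_force: [-0.6, -0.2, -0.2]
finger_gap: 0.7
gripper_force: 0.0
time: 15.6
eef_pos: [0.4982, -0.0521, 0.1664]
ee_rot: [-0.0, 0.983, -0.181, -0.0]
contact_force: [0.5, 1.2, 0.1]
finger_gap: 0.703
gripper_force: 0.0
time: 15.9
eef_pos: [0.5298, 0.0253, 0.167]
ee_rot: [-0.001, 0.984, -0.179, 0.001]
contact_force: [0.2, 0.5, 0.2]
finger_gap: 0.699
gripper_force: 0.0
s [array([158. , 183.6]), array([156.4, 175.3])]
t [array([358.8, 133.1]), array([361.2, 130.5])]
```

View pics/fin_c.png

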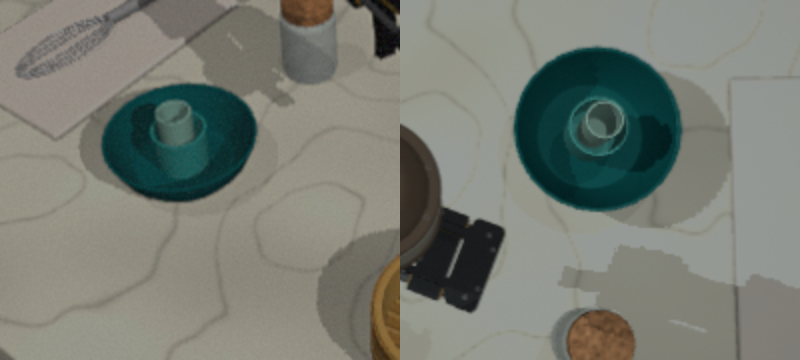

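All three pieces are nested and upright. The slim rim is at (605,120) in the right crop, which is pixel (362.5,130) against an expected (361.2,130.5). The canister is still where it was, and the gripper is clear.

```bash
python3 -c "
from rig import workorder; print(workorder.sign_off())"
```

```text
the job is handed in; nothing more can be done
None
```

The teal set is nested (slim beaker in mid beaker in bowl), all upright, with the canister left where it stood; I handed the job in at about 16 s on the robot's clock, and sign-off returned no verdict.

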